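# Close a pressure vessel with its click-stop cap

### The arm

A 6-joint arm with a two-finger parallel gripper is mounted at the origin on a cart in front of the work surface, level with it; the furniture and walls round the work are solid. World frame = base frame: x ahead of the robot, y to its left, z up, the work surface at z = 0. Lengths are in mm, angles in degrees, forces in N, time in s.
With the tool pointing down it reaches from about 350 to 850 mm from the base axis. Payload 8.1 kg.
Tool frame: the origin (TCP) lies midway between the tips of the shut fingers; the grasp point (between the pads) lies 19 mm behind it; x points along the fingers, y is the direction in which the jaws open and shut, and the axes are right-handed (so a half turn about x gives the same grasp; the last joint's range is limited). The gripper opens to 85 mm and grips with 20 to 120 N. Pads are 22 mm wide; open, the fingers measure 114 mm over their backs; the gripper's body (76 mm by 85 mm) begins 54 mm behind the grasp point. The pads swing forward as they close: fully open they stand 13 mm farther back than shut.
Start: joints at [-78.747, 7.471, 85.268, -0, 87.261, -4.893], TCP at [166.871, -576.333, 231.292] pointing down, gripper open.
Joint ranges: [-169.43, 169.43], [-51.17, 129.36], [1.28, 143.12], [-76.62, 256.62], [0, 156.53], [-152.29, 152.29]. Speed limits (degrees/s): [136.94, 136.94, 159.86, 180, 180, 180].

### API

Orientations are given as [roll, pitch, yaw] about the fixed x, y, z axes, in that order (R = Rz(yaw) Ry(pitch) Rx(roll)).
In Python, from bench import sense, snapshot, hand_in gives the robot as it stands.
- The arm moves only by the tool drive_tool, never from a script. Its argument "deltas" is a list of rows, each a list of 7 numbers: the closure in counts, from 0 (fully open) to 255 (shut), then the shift along the tool's x, y, z in m, then the turn, a rotation vector about the tool's x, y, z in rad. A call has exactly 10 rows; each row is the pose to reach, as a shift and turn from the pose commanded when the call began, along the tool's axes at that moment; what a row does not reach only later rows make up. A row lasts 1/12 s, in which the tool goes at most 41.7 mm and 7.16 degrees, less where a joint would pass 70% of its speed; a pose out of reach is approached as far as the arm can. A call with a gripper value outside its range is refused whole. The fingers move at their own pace and stop on an object; "squeeze" is the grip in N (left out, the last holds). Time passes only in rows, so rows that repeat a pose let the fingers close, or fill a call up. It gives the time, the measured TCP pose, the force and the opening at its end, in the units of the state.
- sense(): the state, without advancing time (a new reading comes with each control period).
- snapshot(name): name is "side" or "top"; returns a dict with "frame" (480x640x3 uint8, blue, green, red), "fx", "fy", "cx", "cy" (pixels), "rvec" (rotation vector, rad) and "tvec" (3), from world to camera coordinates, as OpenCV has them. Camera axes: x right, y down, z forward; pixel columns grow to the right and rows downward; lengths in mm; the calibration is good to about 2 mm. A picture is of the moment at which its call begins. There is no depth.
- hand_in(): hands the job in, once; it reports no verdict.
The state is a dict: "time": time; "joint_pos": joint angles; "qd": joint speeds; "joint_efforts": joint torques, N m; "tool_pos": TCP position; "tcp_rot": TCP orientation; "ft_force": force on the tool from outside, world axes, zero at the start; "wrist_torque": the same for the moment, N m; "finger_gap": finger opening in mm.
Only numpy, scipy, OpenCV 4.12 (cv2) and the standard library are available. Lean on these libraries where they do the work, as an engineer would, in place of code of your own. Each camera call takes 0.05 s, during which the arm holds its last target.

### The job

Close the steel pressure vessel: put the loose click-stop cap squarely over its neck so that the cap's two lugs drop through the two notches of the neck's flange, then turn it clockwise until it comes up against its stop and the ratchet clicks once, then stop: it must not click a second time. Be gentle: do not press or jam the cap hard against the vessel, do not turn the ratchet backwards, and do not push the other things on the bench about. Leave the cap closed on the vessel.

Things in the scene. Friction and masses are not known exactly. Their poses are not given: they have to be found in the camera images.
- vessel: Fixed bare-steel pot, 84 mm across, on a square 90 mm aluminium base; origin on the bench under its centre, z up. Its flat shoulder is 90 mm up; below the neck's flange sits a tight limit ring with two stops, whose setting is hidden and differs every time: the cap's lugs, once through the notches, turn clockwise from above by 0.7 to 2.0 rad from the notch centres before they meet the stops.
- neck (a point): Centre of the vessel's shoulder, z up. An open neck, 25 mm across (21 mm at its chamfered top), rises 15.5 mm above it. Round the neck runs a flange 36 mm across, 8.5 to 12.5 mm above the shoulder, cut by two notches (10 mm wide inside, 14 mm at the rim) on this frame's +x and -x sides; a dark rib lies on the shoulder outside each notch.
- cap_center (a point): Centre (15 mm above the lower rim, z up) of the inner part of the loose cap, 0.12 kg, standing mouth down on the bench. Bore 40 mm. On this frame's +x and -x sides two inward lugs, 7 mm wide, 29 mm between tips, 3 to 7 mm above the lower rim; either fits either notch. Fully down on the vessel this point is 15 mm above neck (24 mm if the lugs lie on the flange); turned, it has 1.5 mm play up.
- cap_grip (a point): Centre, half-way up, of the cap's outer grey shell (same spot as cap_center, but turning with the shell): twelve-sided, 56 mm across flats, 58 mm over corners, 32 mm high. Flats face 0, 30, 60 ... degrees from this frame's x axis: grip from above across any two opposite flats. Two dark ribs on top lie on its +x and -x sides, over the lugs until the ratchet has slipped.
- cap_shell (a joint): Ratchet: angle (rad) of the outer shell relative to the inner part, growing as the shell turns clockwise from above. Starts at 0 and stays within 0.1 of it while both turn together. With the inner part stopped, at about 0.2 N m it slips with a click by 0.21 rad (12 degrees): one click reads 0.21, two 0.42. It stays where left; the torque drops at each click.
- bottle: Bystander: small white reagent bottle with a screw cap, 40 mm across, 82 mm tall, standing; origin under its centre.
- petri: Bystander: petri dish, 62 mm across, 14 mm high; origin under its centre.
- timer: Bystander: flat white bench timer, 62x62x18 mm; origin under its centre.
- vial: Bystander: dark vial, 16 mm across, 45 mm tall, standing; origin under its centre.
Things that resemble listed ones, but are neither listed nor needed, are in the scene too. What is shaped like the part that bears cap_center but blue or turquoise is not meant.

How it is judged:
By the outcome, as a careful person would: the job done as asked, in the order asked, and still so for the second after the job is handed in, with the robot touching nothing.
It also fails if it takes over 72 s, if anything falls off the work surface, if the arm or the gripper's body presses on something with over 40 N, if the wrist force passes 120 N, or if a joint passes its speed limit or range.

## Working session

There is one attempt and no reset: what is moved stays moved. The work goes in short steps, Python scripts to look and compute and a tool call to move; the robot and the scene stay as the last step left them, time stands still between calls to the robot, and variables do not carry over. Pictures are saved under pics/ and viewed, and the job is handed in when it is done.

Besides the shell and the picture viewer there is one more tool, called after "Emit:" by a JSON object that holds its "api" and its "payload", one argument or row to a line. drive_tool: Moves the arm, as the interface text tells. Its arguments: {"type":"object","properties":{"deltas":{"type":"array","items":{"type":"array","items":{"type":"number"}}},"squeeze":{"type":"number"}},"required":["deltas"]}

```bash
mkdir -p pics; cat > h.py <<'E'
import numpy as np, cv2, pickle
from bench import sense, snapshot, hand_in
def snap(n,f):
    s=snapshot(n); cv2.imwrite(f'pics/{f}.png',s['frame']); pickle.dump(s,open(f'pics/{f}.pkl','wb')); return s
def K(s): return np.array([[s['fx'],0,s['cx']],[0,s['fy'],s['cy']],[0,0,1.]])
def proj(s,P): return cv2.projectPoints(np.array(P,float).reshape(-1,3),np.array(s['rvec'],float),np.array(s['tvec'],float),K(s),None)[0].reshape(-1,2)
def ray(s,u,v,z):
    R=cv2.Rodrigues(np.array(s['rvec'],float))[0]; t=np.array(s['tvec'],float).reshape(3)
    d=R.T@np.linalg.inv(K(s))@np.array([u,v,1.]); c=-R.T@t
    return c+d*(z-c[2])/d[2]
def crop(f,x,y,w,h,k,o):
    im=cv2.imread(f'pics/{f}.png')[y:y+h,x:x+w]; cv2.imwrite(f'pics/{o}.png',cv2.resize(im,None,fx=k,fy=k,interpolation=cv2.INTER_CUBIC))
E
python3 - <<'E'
from h import *
for n in('side','top'):
    s=snap(n,n+'0'); R=cv2.Rodrigues(np.array(s['rvec'],float))[0]; print(n,s['fx'],s['cx'],s['cy'],-R.T@np.array(s['tvec']).reshape(3),R[2])
print(sense())
E
```

```text
side 553.6469739790026 312.08309285236186 237.39854173805733 [ 457.79745296 -664.16145917  594.75517999] [ 0.0817565   0.81336232 -0.57598403]
top 462.09089953244603 324.02224689404085 241.78823930321312 [450.33508233  49.23787454 955.55735213] [ 0.07537767 -0.03446986 -0.9965591 ]
{'time': 0.1, 'joint_pos': array([-7.87477186e+01,  7.51081184e+00,  8.53242108e+01, -9.53717319e-04,
        8.72603161e+01, -4.89320968e+00]), 'qd': array([ 0.00203579, -0.04911768, -0.18476764, -0.10677789,  0.02208534,
       -0.0832354 ]), 'joint_efforts': array([ 2.26325683e-03, -5.70947170e+01, -5.01942372e+01, -1.29369273e-04,
        8.18592991e-03,  5.73415218e-05]), 'tool_pos': array([ 166.76359946, -575.84386317,  230.33777362]), 'tcp_rot': array([-94.32077363,  89.90465654, 101.82476388]), 'ft_force': array([-0.03177879, -0.39665517, -0.35481694]), 'wrist_torque': array([ 0.0472258 ,  0.03993654, -0.01081366]), 'finger_gap': 85.8914656024425}
```

View pics/side0.png

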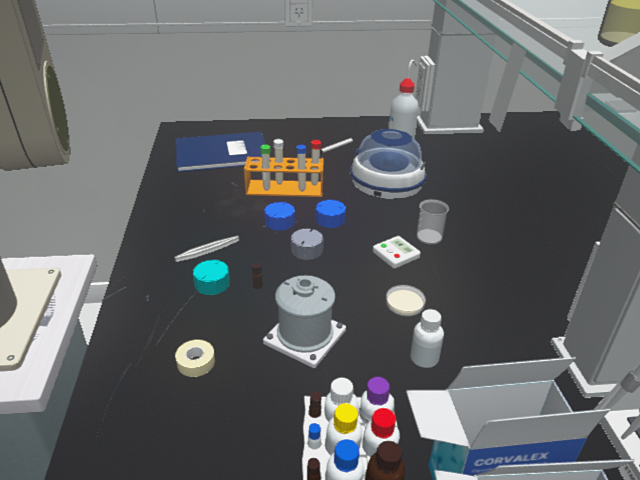

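View pics/top0.png

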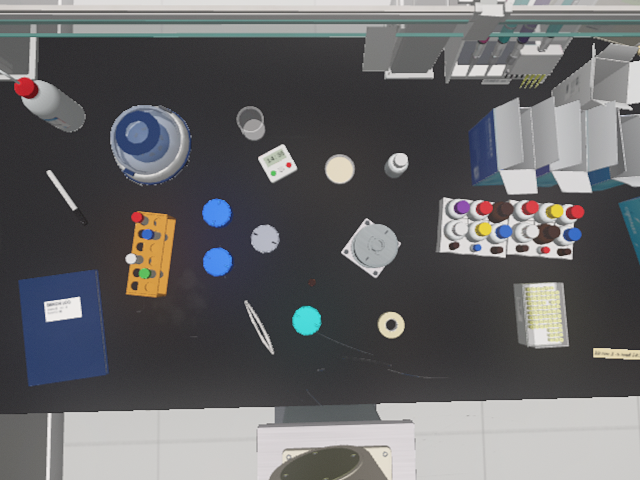

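```bash
python3 - <<'E'
from h import *
crop('top0',240,214,50,50,12,'c_cap'); crop('top0',335,210,80,75,9,'c_ves')
crop('side0',260,215,110,150,5,'c_side')
s=pickle.load(open('pics/top0.pkl','rb'))
print(ray(s,265,239,32),ray(s,376,245,100))
E
```

```text
[527.71960663 135.16169209  32.        ] [507.44923115 -77.16084012 100.        ]
```

View pics/c_cap.png

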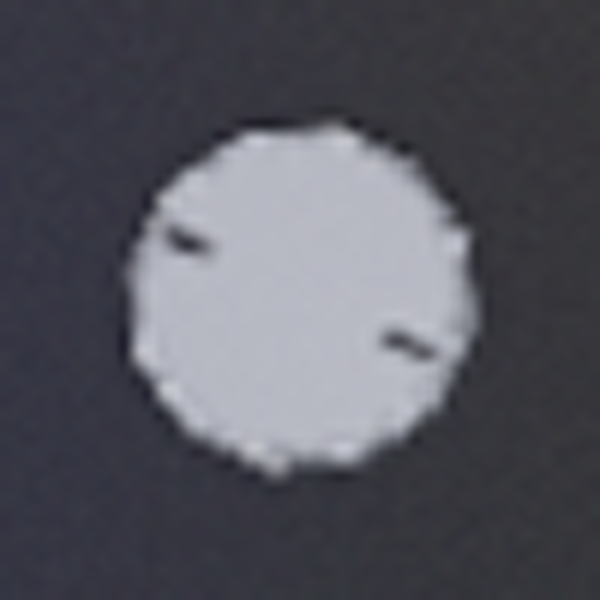

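View pics/c_ves.png

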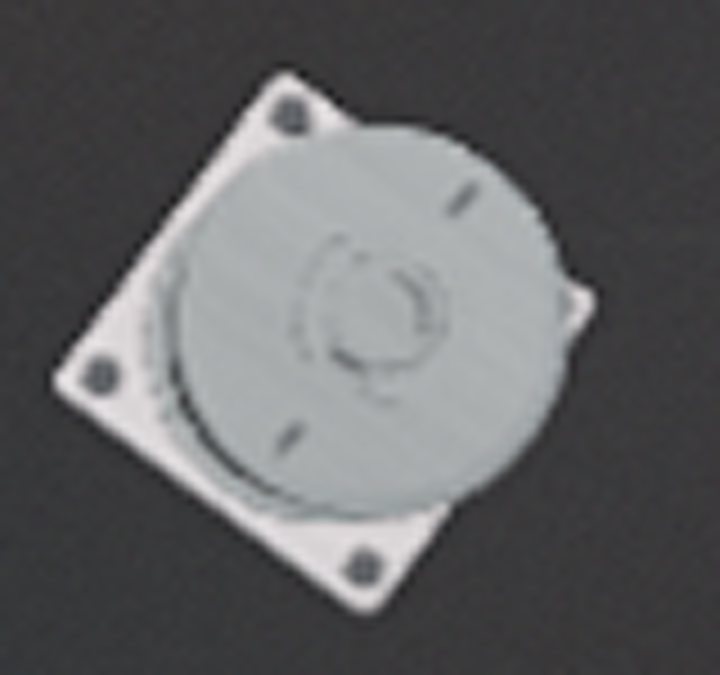

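View pics/c_side.png

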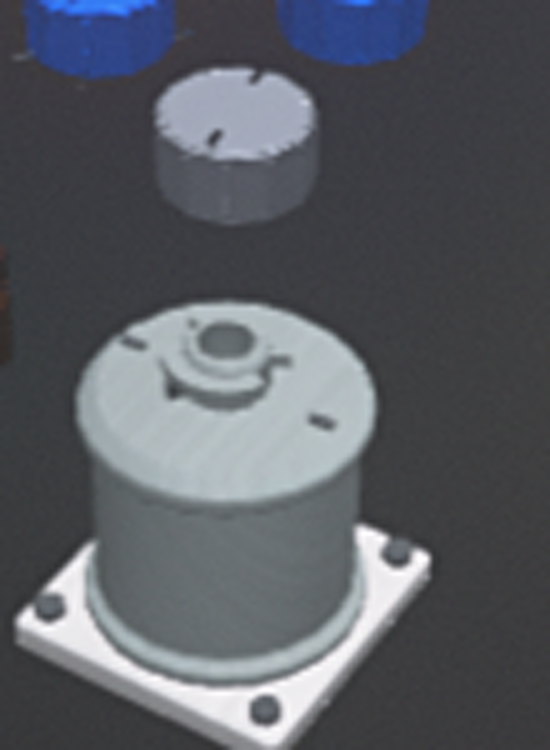

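```bash
cat > fit.py <<'E'
from h import *
from scipy.optimize import least_squares
T=pickle.load(open('pics/top0.pkl','rb'));S=pickle.load(open('pics/side0.pkl','rb'))
def px(pts,x0,y0,k): return (np.array(pts,float)+.5)/k-.5+[x0,y0]
capT=px([(188,242),(410,345)],240,214,12)
capS=px([(257,76),(215,138)],260,215,5)
vT=px([(463,199),(290,437)],335,210,9); vS=px([(133,343),(322,421)],260,215,5)
def f(p,z,a,b,w=1):
    d=p[3]*np.array([np.cos(p[2]),np.sin(p[2])]);P=[[p[0]+d[0],p[1]+d[1],z],[p[0]-d[0],p[1]-d[1],z]]
    r=[]
    if a is not None:r.append((proj(T,P)-a).ravel())
    if b is not None:r.append((proj(S,P)-b).ravel())
    return np.concatenate(r)
for nm,z,a,b,x0 in(('cap',32,capT,capS,[527,135,0,20]),('ves',90.5,vT,vS,[507,-77,0,30])):
  if 1:
    for aa,bb in((a,b),(a,None),(None,b)):
        best=None
        for y in np.linspace(0,2*np.pi,12):
            q=least_squares(f,[x0[0],x0[1],y,x0[3]],args=(z,aa,bb))
            if q.x[3]>0 and (best is None or q.cost<best.cost-1e-6):best=q
        print(nm,np.round(best.x[:2],2),round(np.degrees(best.x[2])%180,2),best.x[3],best.cost,np.round(best.fun,2))
E
python3 fit.py
python3 - <<'E'
from h import *
s=sense();from scipy.spatial.transform import Rotation as R
print(R.from_euler('xyz',s['tcp_rot'],degrees=True).as_matrix().round(3))
E
```

```text
cap [529.27 136.12] 63.96 20.460872654858495 0.11396290614429984 [ 0.03  0.19  0.08  0.27  0.17 -0.07  0.23 -0.15]
cap [529.74 136.22] 64.1 20.380977265685438 4.0389678347315804e-28 [-0.  0.  0.  0.]
cap [528.89 135.82] 63.95 20.57856548418144 3.6350710512584224e-27 [-0.  0.  0.  0.]
ves [507.93 -79.79] 8.23 8.154324070379984 633.3074252054772 [ -8.61  17.67   9.14 -17.3   13.3    8.49 -13.07  -8.82]
ves [508.35 -79.36] 142.57 31.0634025127953 3.2311742677852644e-27 [ 0. -0.  0.  0.]
ves [507.31 -79.81] 143.16 31.025136262875318 8.900756620135379e-20 [ 0. -0. -0.  0.]
[[-0.     0.278 -0.961]
 [ 0.002 -0.961 -0.278]
 [-1.    -0.002 -0.   ]]
```

```bash
cat > pl.py <<'E'
import sys
from h import *
from scipy.spatial.transform import Rotation as R
def st():
    s=sense();M=R.from_euler('xyz',s['tcp_rot'],degrees=True).as_matrix()
    return s,M
def plan(x,y,z,az):
    s,M=st();p=np.array(s['tool_pos']);d=M.T@(np.array([x,y,z])-p)
    a=np.radians(az);T=np.array([[0,np.cos(a),0],[0,np.sin(a),0],[-1,0,0.]]);T[:,2]=np.cross(T[:,0],T[:,1])
    print('t',round(s['time'],2),'pos',p.round(2),'yaz',round(np.degrees(np.arctan2(M[1,1],M[0,1])),2),'xax',M[:,0].round(4),'gap',round(s['finger_gap'],1))
    print('F',np.round(s['ft_force'],2),'M',np.round(s['wrist_torque'],3),'q',np.round(s['joint_pos'],1))
    print('delta m',(d/1000).round(4),'rot',R.from_matrix(M.T@T).as_rotvec().round(4))
if __name__=='__main__': plan(*map(float,sys.argv[1:]))
E
python3 pl.py 529.3 136.1 130 -26
```

```text
t 0.1 pos [ 166.76 -575.84  230.34] yaz -73.85 xax [-3.0e-04  1.6e-03 -1.0e+00] gap 85.9
F [-0.03 -0.4  -0.35] M [ 0.047  0.04  -0.011] q [-78.7   7.5  85.3  -0.   87.3  -4.9]
delta m [ 0.1014 -0.5829 -0.5462] rot [-8.352e-01 -8.000e-04  1.500e-03]
```

Emit:
{"api": "drive_tool", "payload": {
  "deltas": [
    [0,0.002,-0.008,-0.0075,0,0,0],
    [0,0.004,-0.025,-0.0234,0,0,0],
    [0,0.006,-0.05,-0.0468,0,0,0],
    [0,0.01,-0.078,-0.073,0,0,0],
    [0,0.014,-0.106,-0.0992,0,0,0],
    [0,0.018,-0.134,-0.1255,0,0,0],
    [0,0.022,-0.162,-0.1517,0,0,0],
    [0,0.026,-0.19,-0.178,0,0,0],
    [0,0.03,-0.218,-0.2042,0,0,0],
    [0,0.034,-0.246,-0.2304,0,0,0]
  ],
  "squeeze": 60
}}

```text
time: 0.93
tool_pos: [320.0, -274.1, 196.8]
tcp_rot: [-84.0, 90.0, 112.1]
ft_force: [1.2, 0.2, -0.3]
finger_gap: 85.4
```

Emit:
{"api": "drive_tool", "payload": {
  "deltas": [
    [0,0.004,-0.028,-0.0262,-0.08,0,0],
    [0,0.008,-0.056,-0.0525,-0.16,0,0],
    [0,0.012,-0.084,-0.0787,-0.24,0,0],
    [0,0.016,-0.112,-0.105,-0.32,0,0],
    [0,0.02,-0.14,-0.1312,-0.4,0,0],
    [0,0.026,-0.168,-0.1574,-0.48,0,0],
    [0,0.032,-0.196,-0.1837,-0.56,0,0],
    [0,0.038,-0.224,-0.21,-0.64,0,0],
    [0,0.044,-0.252,-0.236,-0.74,0,0],
    [0,0.05,-0.278,-0.2605,-0.83,0,0]
  ]
}}

```text
time: 1.77
tool_pos: [493.0, 65.8, 146.7]
tcp_rot: [-89.3, 90.0, 154.7]
ft_force: [0.9, -0.1, 0.4]
finger_gap: 85.8
```

```bash
python3 pl.py 529.3 136.1 60 -26
```

```text
t 1.77 pos [492.99  65.78 146.71] yaz -25.98 xax [-2.e-04  1.e-04 -1.e+00] gap 85.8
F [ 0.94 -0.14  0.41] M [ 0.053 -0.049 -0.01 ] q [  1.7  -5.3 107.2   0.   78.1  27.7]
delta m [ 0.0867  0.0018 -0.0791] rot [0.0003 0.     0.0002]
```

Emit:
{"api": "drive_tool", "payload": {
  "deltas": [
    [0,0.005,0.0002,-0.018,0,0,0],
    [0,0.01,0.0005,-0.038,0,0,0],
    [0,0.015,0.001,-0.056,0,0,0],
    [0,0.02,0.0015,-0.07,0,0,0],
    [0,0.03,0.0018,-0.077,0,0,0],
    [0,0.04,0.0018,-0.079,0,0,0],
    [0,0.055,0.0018,-0.079,0,0,0],
    [0,0.07,0.0018,-0.079,0,0,0],
    [0,0.077,0.0018,-0.079,0,0,0],
    [0,0.077,0.0018,-0.079,0,0,0]
  ]
}}

```text
time: 2.6
tool_pos: [527.0, 132.5, 67.4]
tcp_rot: [-53.0, 89.7, -169.3]
ft_force: [-0.4, -0.3, -1.4]
finger_gap: 85.1
```

```bash
python3 -c "
from h import *
snap('top','top1');snap('side','side1');crop('top1',220,195,90,80,8,'t1');crop('side1',250,150,130,110,6,'s1')"; python3 pl.py 529.3 136.1 2 -26
```

```text
t 2.7 pos [528.91 132.97  70.08] yaz -26.33 xax [-1.e-03 -3.e-04 -1.e+00] gap 85.4
F [ 0.08 -1.26  0.38] M [-0.005 -0.056 -0.016] q [  8.7   7.1 103.2  -0.   69.8  35.1]
delta m [ 0.0681 -0.001  -0.003 ] rot [-0.0058  0.0007  0.0007]
```

View pics/s1.png

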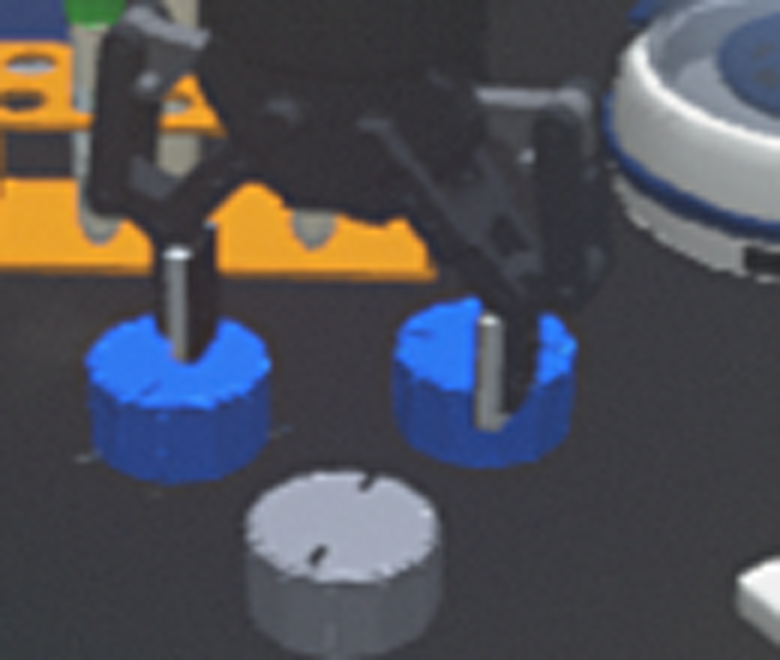

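View pics/t1.png

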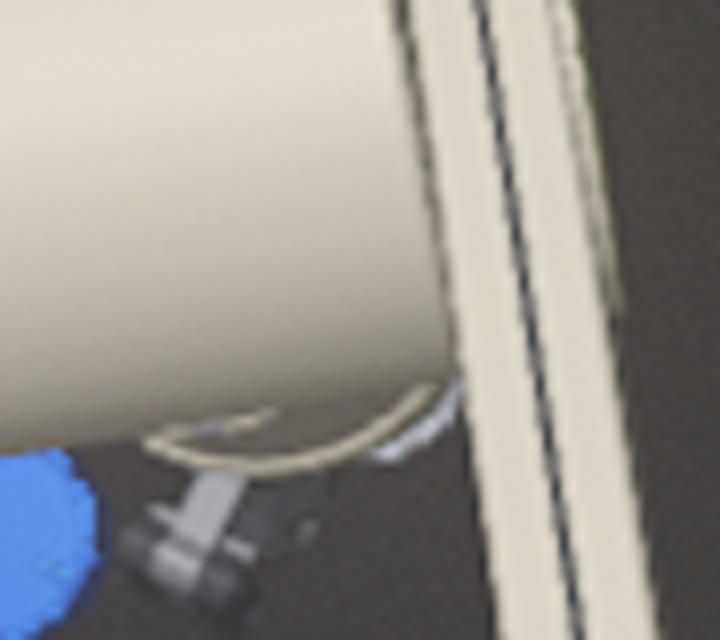

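Emit:
{"api": "drive_tool", "payload": {
  "deltas": [
    [0,0.008,-0.0005,-0.001,-0.003,0,0],
    [0,0.018,-0.001,-0.002,-0.006,0,0],
    [0,0.028,-0.001,-0.002,-0.006,0,0],
    [0,0.038,-0.001,-0.002,-0.006,0,0],
    [0,0.048,-0.001,-0.002,-0.006,0,0],
    [0,0.056,-0.001,-0.002,-0.006,0,0],
    [0,0.062,-0.001,-0.002,-0.006,0,0],
    [0,0.064,-0.001,-0.002,-0.006,0,0],
    [0,0.065,-0.001,-0.002,-0.006,0,0],
    [0,0.065,-0.001,-0.002,-0.006,0,0]
  ]
}}

```text
time: 3.53
tool_pos: [529.4, 135.8, 5.3]
tcp_rot: [-63.4, 90.0, -179.4]
ft_force: [0.6, 0.1, 1.3]
finger_gap: 85.5
```

```bash
python3 -c "
from h import *
snap('side','side2');crop('side2',250,170,130,110,6,'s2')"; python3 pl.py 529.3 136.1 2 -26
```

```text
t 3.58 pos [529.66 135.83   5.63] yaz -25.96 xax [ 6.e-04  1.e-04 -1.e+00] gap 85.4
F [0.19 0.71 0.24] M [ 0.009 -0.033  0.015] q [  9.   12.6 104.7   0.   62.7  35. ]
delta m [ 0.0036 -0.0004 -0.0001] rot [ 0.0008 -0.0003 -0.0005]
```

View pics/s2.png

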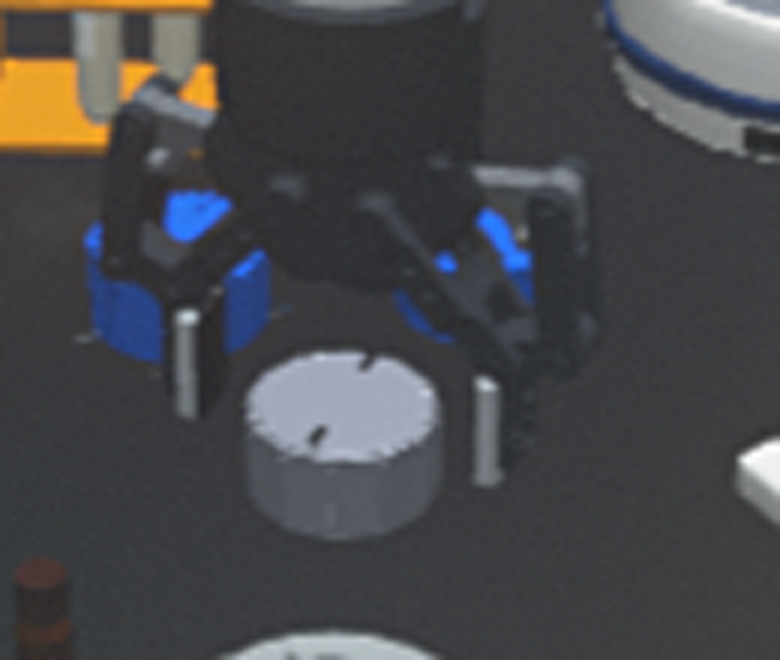

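```bash
python3 - <<'E'
from h import *
s=pickle.load(open('pics/side2.pkl','rb'))
a=np.radians(-26);y=np.array([np.cos(a),np.sin(a),0]);n=np.array([-y[1],y[0],0]);c=np.array([529.66,135.83,0])
for k in(-1,1):
  for m in(-11,11):
    for z in(18.6,40.6):
      p=proj(s,c+k*43*y+m*n+[0,0,z])[0]; print(k,m,z,((p-[250,170])*6).round(0))
print('cap top',((proj(s,[529.3,136.1,32])[0]-[250,170]+.5)*6).round(0))
E
```

```text
-1 -11 18.6 [196. 421.]
-1 -11 40.6 [194. 361.]
-1 11 18.6 [225. 382.]
-1 11 40.6 [223. 322.]
1 -11 18.6 [468. 484.]
1 -11 40.6 [470. 423.]
1 11 18.6 [492. 443.]
1 11 40.6 [495. 382.]
cap top [346. 398.]
```

```bash
python3 - <<'E'
from h import *
s=pickle.load(open('pics/side2.pkl','rb'));t=np.linspace(0,6.28,200)
for z in(32,0):
  P=np.c_[529.3+28.5*np.cos(t),136.1+28.5*np.sin(t),0*t+z]
  q=(proj(s,P)-[250,170]+.5)*6; print(z,q.min(0).round(0),q.max(0).round(0))
E
```

```text
32 [249. 344.] [442. 455.]
0 [250. 430.] [440. 543.]
```

Emit:
{"api": "drive_tool", "payload": {
  "deltas": [
    [0,0.002,-0.0002,0,0,0,0],
    [0,0.0036,-0.0004,0,0,0,0],
    [30,0.0036,-0.0004,0,0,0,0],
    [60,0.0036,-0.0004,0,0,0,0],
    [90,0.0036,-0.0004,0,0,0,0],
    [140,0.0036,-0.0004,0,0,0,0],
    [255,0.0036,-0.0004,0,0,0,0],
    [255,0.0036,-0.0004,0,0,0,0],
    [255,0.0036,-0.0004,0,0,0,0],
    [255,0.0036,-0.0004,0,0,0,0]
  ],
  "squeeze": 60
}}

```text
time: 4.42
tool_pos: [529.2, 136.0, 2.1]
tcp_rot: [128.9, 90.0, 13.0]
ft_force: [-1.5, -0.5, 5.1]
finger_gap: 55.2
```

```bash
python3 -c "
from h import *
snap('side','side3');crop('side3',250,170,130,110,6,'s3')"; python3 pl.py 529.3 136.1 2 -26
```

```text
t 4.47 pos [529.28 136.02   2.17] yaz -25.96 xax [ 6.e-04  2.e-04 -1.e+00] gap 54.9
F [-1.29 -0.64  5.84] M [-0.007  0.241 -0.021] q [  9.   12.8 104.8   0.   62.4  35. ]
delta m [ 0.0002 -0.     -0.0001] rot [ 0.0008 -0.0004 -0.0005]
```

View pics/s3.png

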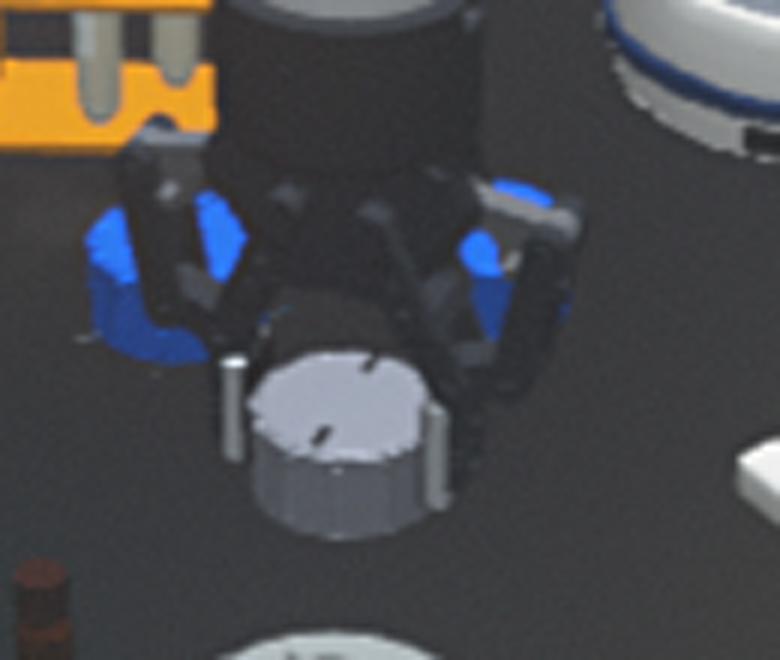

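```bash
python3 pl.py 507.8 -79.6 135 52.9
```

```text
t 4.47 pos [529.28 136.02   2.17] yaz -25.96 xax [ 6.e-04  2.e-04 -1.e+00] gap 54.9
F [-1.29 -0.64  5.84] M [-0.007  0.241 -0.021] q [  9.   12.8 104.8   0.   62.4  35. ]
delta m [-0.1329  0.0751  0.2032] rot [-1.3763e+00  0.0000e+00 -7.0000e-04]
```

Emit:
{"api": "drive_tool", "payload": {
  "deltas": [
    [255,-0.005,0,0,0,0,0],
    [255,-0.015,0,0,0,0,0],
    [255,-0.03,0,0,0,0,0],
    [255,-0.05,0,0,0,0,0],
    [255,-0.07,0.002,0.006,-0.04,0,0],
    [255,-0.09,0.008,0.022,-0.12,0,0],
    [255,-0.11,0.016,0.044,-0.21,0,0],
    [255,-0.123,0.024,0.066,-0.3,0,0],
    [255,-0.13,0.032,0.088,-0.4,0,0],
    [255,-0.133,0.04,0.108,-0.5,0,0]
  ]
}}

```text
time: 5.3
tool_pos: [518.4, 20.1, 137.3]
tcp_rot: [80.1, 89.8, -6.9]
ft_force: [0.5, -0.5, -2.6]
finger_gap: 54.8
```

```bash
python3 pl.py 507.8 -79.6 135 52.9
```

```text
t 5.3 pos [518.35  20.15 137.27] yaz 2.98 xax [ 3.2e-03 -4.0e-04 -1.0e+00] gap 54.8
F [ 0.54 -0.48 -2.57] M [-0.034  0.038 -0.03 ] q [ -3.4  -1.6 104.6  -0.   76.8  -6.4]
delta m [ 0.0023 -0.0157  0.0991] rot [-0.8712  0.0019 -0.0027]
```

Emit:
{"api": "drive_tool", "payload": {
  "deltas": [
    [255,0,-0.004,0.02,-0.1,0,0],
    [255,0,-0.007,0.042,-0.2,0,0],
    [255,0,-0.01,0.062,-0.31,0,0],
    [255,0,-0.013,0.08,-0.42,0,0],
    [255,0,-0.015,0.092,-0.53,0,0],
    [255,0,-0.0157,0.098,-0.64,0,0],
    [255,0,-0.0157,0.099,-0.74,0,0],
    [255,0,-0.0157,0.099,-0.83,0,0],
    [255,0,-0.0157,0.099,-0.871,0,0],
    [255,0,-0.0157,0.099,-0.871,0,0]
  ]
}}

```text
time: 6.13
tool_pos: [506.5, -78.4, 135.2]
tcp_rot: [12.2, 90.0, -25.1]
ft_force: [-1.2, 0.4, -1.6]
finger_gap: 54.6
```

```bash
python3 -c "
from h import *
snap('side','side4');crop('side4',240,190,140,170,5,'s4');snap('top','top4')"; python3 pl.py 507.8 -79.6 125 52.9
```

```text
t 6.23 pos [506.55 -78.29 135.05] yaz 52.5 xax [ 2.e-04 -1.e-04 -1.e+00] gap 54.5
F [-0.1  -0.52 -2.29] M [-0.014 -0.01   0.   ] q [-14.5  -2.3 105.5  -0.   76.7 -67. ]
delta m [ 0.0101 -0.0003  0.0018] rot [-0.0071  0.0002 -0.    ]
```

View pics/s4.png

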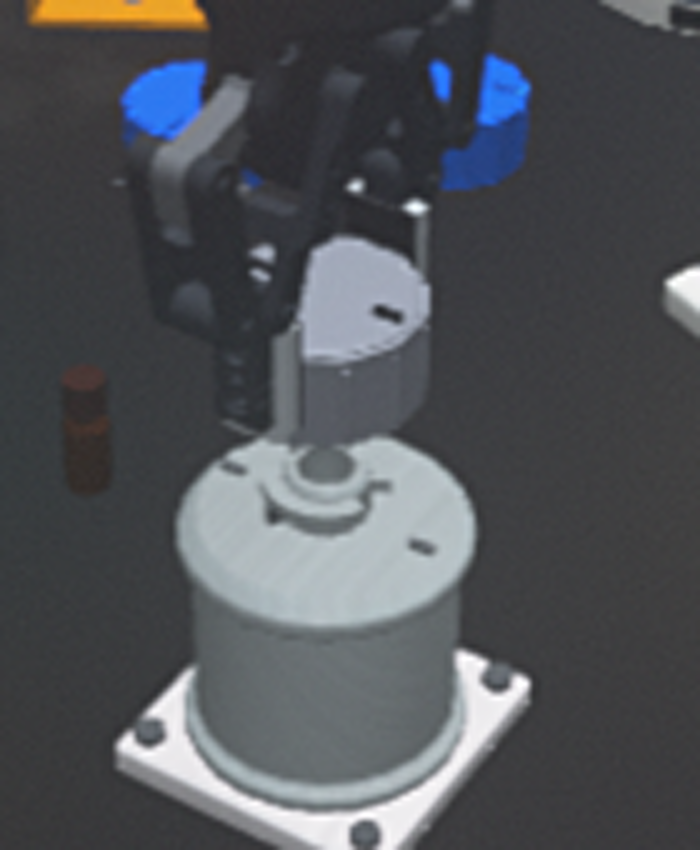

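View pics/top4.png

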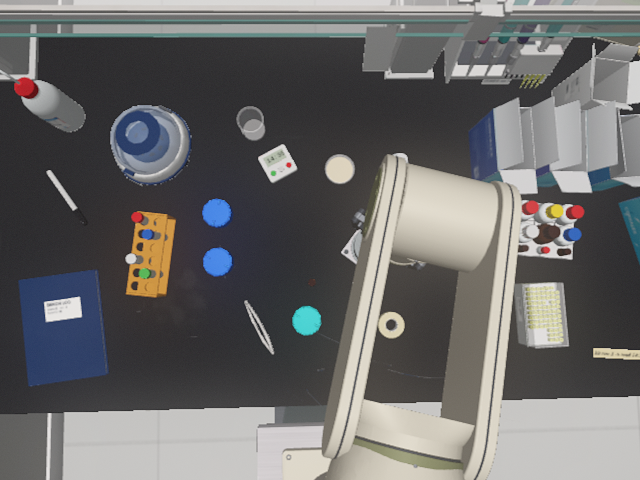

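```bash
python3 - <<'E'
from h import *
T=pickle.load(open('pics/top0.pkl','rb'));S=pickle.load(open('pics/side0.pkl','rb'));S4=pickle.load(open('pics/side4.pkl','rb'))
print('neck side',ray(S,260+(225.5)/5-.5,215+341.5/5-.5,105.5))
a=np.radians(52.5-90);d=np.array([np.cos(a),np.sin(a),0])
c=np.array([506.55,-78.29,165])
o=[240,190]
f=lambda P:((proj(S4,P)-o+.5)*5).round(1)
print('rib pred',f(c+20.46*d),'from pix',ray(S4,240+388.5/5-.5,190+313.5/5-.5,165)-20.46*d)
v=np.array([507.8,-79.6,0]);b=np.radians(-37.1);e=np.array([np.cos(b),np.sin(b),0])
print('ves ribs pred',f([v+31*e+[0,0,90.5],v-31*e+[0,0,90.5]]),'neck',f(v+[0,0,105.5]))
t=np.linspace(0,6.28,300);ring=np.c_[np.cos(t),np.sin(t),0*t]
for nm,r,z in(('shoulder',42,90),('neckhole',7,105.5),('flange',18,102.5)):
  q=f(v+r*ring+[0,0,z]);print(nm,q.min(0),q.max(0))
E
python3 - <<'E'
import sys;sys.path.insert(0,'.')
from h import *
import os;os.chdir('.')
crop('side4',272,262,62,45,12,'s4b')
E
```

```text
neck side [506.97229045 -80.30876768 105.5       ]
rib pred [[390.1 312.8]] from pix [506.10499282 -78.57798137 165.        ]
ves ribs pred [[423.9 546.1]
 [235.6 467.7]] neck [[328.3 464.7]]
shoulder [176.9 412.9] [479.1 611.1]
neckhole [302.8 448.5] [353.7 481.2]
flange [262.9 431.8] [393.5 516. ]
```

View pics/s4b.png

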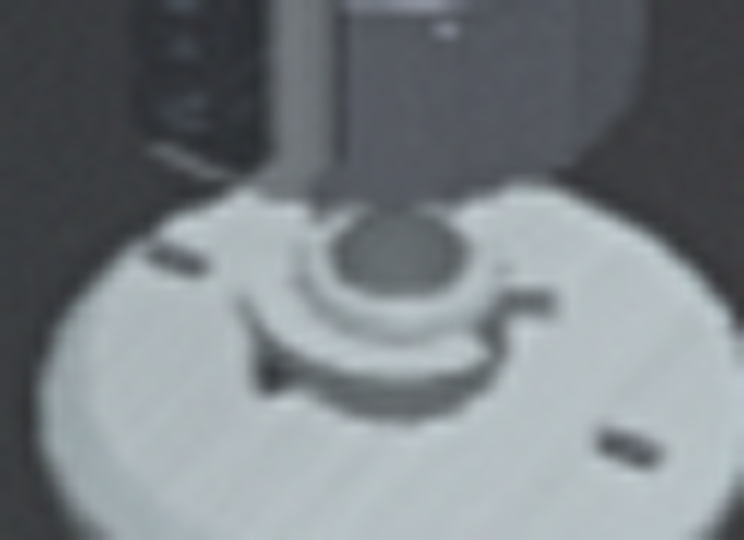

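```bash
python3 pl.py 507.8 -79.5 106 52.9
```

```text
t 6.23 pos [506.55 -78.29 135.05] yaz 52.5 xax [ 2.e-04 -1.e-04 -1.e+00] gap 54.5
F [-0.1  -0.52 -2.29] M [-0.014 -0.01   0.   ] q [-14.5  -2.3 105.5  -0.   76.7 -67. ]
delta m [ 0.0291 -0.0002  0.0017] rot [-0.0071  0.0002 -0.    ]
```

Emit:
{"api": "drive_tool", "payload": {
  "deltas": [
    [255,0.001,0,0.001,-0.004,0,0],
    [255,0.003,-0.0002,0.0017,-0.007,0,0],
    [255,0.007,-0.0002,0.0017,-0.007,0,0],
    [255,0.012,-0.0002,0.0017,-0.007,0,0],
    [255,0.017,-0.0002,0.0017,-0.007,0,0],
    [255,0.022,-0.0002,0.0017,-0.007,0,0],
    [255,0.026,-0.0002,0.0017,-0.007,0,0],
    [255,0.029,-0.0002,0.0017,-0.007,0,0],
    [255,0.029,-0.0002,0.0017,-0.007,0,0],
    [255,0.029,-0.0002,0.0017,-0.007,0,0]
  ]
}}

```text
time: 7.07
tool_pos: [507.7, -79.4, 105.4]
tcp_rot: [-157.8, 90.0, 165.2]
ft_force: [0.5, 0.8, -1.2]
finger_gap: 54.8
```

```bash
python3 -c "
from h import *
snap('side','side5');crop('side5',272,220,62,70,10,'s5')"; python3 pl.py 507.8 -79.5 101.5 52.9
```

```text
t 7.12 pos [507.92 -79.5  105.78] yaz 53.0 xax [ 1.e-04 -0.e+00 -1.e+00] gap 54.8
F [-0.05 -0.06 -2.56] M [-0.065 -0.028 -0.008] q [-14.6  -0.2 106.8  -0.   73.5 -67.6]
delta m [ 0.0043 -0.0001 -0.0001] rot [ 0.0017  0.0001 -0.    ]
```

View pics/s5.png

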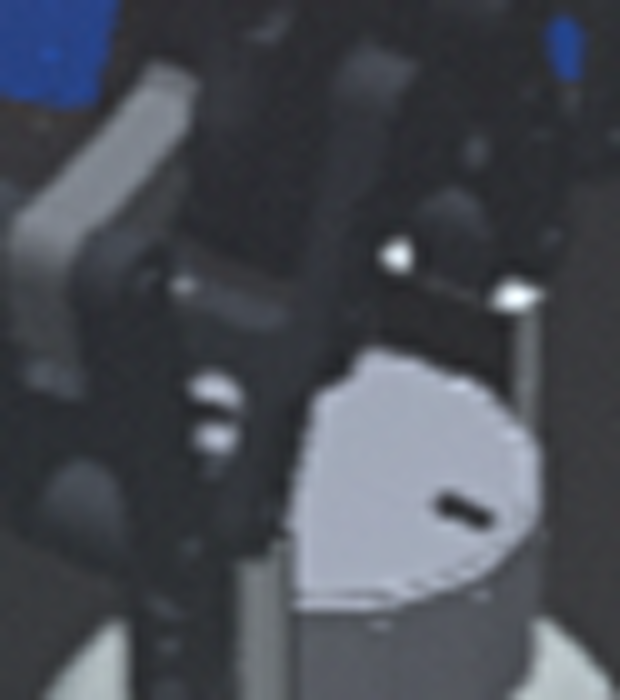

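```bash
python3 - <<'E'
from h import *
S=pickle.load(open('pics/side5.pkl','rb'))
for z in(134.8,135.8,136.8):
  A=ray(S,272+46.55-.5,220+51.2-.5,z);B=ray(S,272+21.55-.5,220+41.05-.5,z)
  print(z,(A+B)/2,np.linalg.norm(A-B)/2,np.degrees(np.arctan2(*(A-B)[1::-1])))
E
```

```text
134.8 [508.04186485 -79.43650353 134.8       ] 20.080037472192856 -37.91057271248985
135.8 [507.93262722 -80.7077686  135.8       ] 20.036380963155153 -37.910572712489596
136.8 [507.8233896  -81.97903367 136.8       ] 19.992724454117532 -37.910572712489774
```

Emit:
{"api": "drive_tool", "payload": {
  "deltas": [
    [255,0.001,0,0,0,0,0],
    [255,0.002,0,0,0,0,0],
    [255,0.003,0,0,0,0,0],
    [255,0.004,0,0,0,0,0],
    [255,0.0045,0,0,0,0,0],
    [255,0.005,0,0,0,0,0],
    [255,0.0055,0,0,0,0,0],
    [255,0.006,0,0,0,0,0],
    [255,0.0065,0,0,0,0,0],
    [255,0.0065,0,0,0,0,0]
  ]
}}

```text
time: 7.95
tool_pos: [507.8, -79.5, 99.1]
tcp_rot: [-156.8, 90.0, 166.2]
ft_force: [-0.5, -0.7, -2.1]
finger_gap: 54.9
```

```bash
python3 pl.py 507.8 -79.5 92.5 52.9
```

```text
t 7.95 pos [507.75 -79.47  99.07] yaz 53.0 xax [-2.e-04  0.e+00 -1.e+00] gap 54.9
F [-0.52 -0.69 -2.09] M [-0.015 -0.065  0.013] q [-14.6   0.2 107.1  -0.   72.7 -67.6]
delta m [0.0066 0.     0.0001] rot [ 0.0017 -0.0002  0.0001]
```

Emit:
{"api": "drive_tool", "payload": {
  "deltas": [
    [255,0.0008,0,0,0,0,0],
    [255,0.0016,0,0,0,0,0],
    [255,0.0024,0,0,0,0,0],
    [255,0.0032,0,0,0,0,0],
    [255,0.004,0,0,0,0,0],
    [255,0.0046,0,0,0,0,0],
    [255,0.0052,0,0,0,0,0],
    [255,0.0056,0,0,0,0,0],
    [255,0.006,0,0,0,0,0],
    [255,0.006,0,0,0,0,0]
  ]
}}

```text
time: 8.78
tool_pos: [507.8, -79.5, 93.1]
tcp_rot: [-160.2, 90.0, 162.8]
ft_force: [-0.1, 0.4, -1.3]
finger_gap: 54.9
```

```bash
python3 pl.py 507.8 -79.5 92.5 52.9
```

```text
t 8.78 pos [507.76 -79.47  93.08] yaz 53.0 xax [-2.e-04  0.e+00 -1.e+00] gap 54.9
F [-0.14  0.37 -1.28] M [-0.004 -0.027 -0.   ] q [-14.6   0.6 107.3   0.   72.  -67.6]
delta m [ 0.0006 -0.      0.0001] rot [ 0.0017 -0.0002  0.0001]
```

Emit:
{"api": "drive_tool", "payload": {
  "deltas": [
    [255,0.0002,0,0,0,0,0],
    [255,0.0004,0,0,0,0,0],
    [255,0.0004,0,0,0,0,0],
    [255,0.0004,0,0,0.03,0,0],
    [255,0.0004,0,0,0.07,0,0],
    [255,0.0004,0,0,0.12,0,0],
    [255,0.0004,0,0,0.18,0,0],
    [255,0.0004,0,0,0.24,0,0],
    [255,0.0004,0,0,0.3,0,0],
    [255,0.0004,0,0,0.34,0,0]
  ]
}}

```text
time: 9.62
tool_pos: [507.9, -79.5, 92.8]
tcp_rot: [40.2, 90.0, -16.5]
ft_force: [-0.0, 0.7, -0.7]
finger_gap: 54.8
```

```bash
python3 pl.py 507.8 -79.5 92.7 52.9
```

```text
t 9.62 pos [507.87 -79.5   92.83] yaz 33.33 xax [ 1.e-04 -0.e+00 -1.e+00] gap 54.8
F [-0.02  0.67 -0.66] M [ 0.018 -0.017  0.018] q [-14.6   0.6 107.3  -0.   72.  -47.9]
delta m [ 0.0001 -0.0001 -0.    ] rot [-3.416e-01  1.000e-04 -0.000e+00]
```

Emit:
{"api": "drive_tool", "payload": {
  "deltas": [
    [255,0,0,0,0.02,0,0],
    [255,0,0,0,0.05,0,0],
    [255,0,0,0,0.08,0,0],
    [255,0,0,0,0.11,0,0],
    [255,0,0,0,0.15,0,0],
    [255,0,0,0,0.19,0,0],
    [255,0,0,0,0.22,0,0],
    [255,0,0,0,0.25,0,0],
    [255,0,0,0,0.27,0,0],
    [255,0,0,0,0.28,0,0]
  ]
}}

```text
time: 10.45
tool_pos: [507.8, -79.5, 92.8]
tcp_rot: [61.3, 90.0, -11.3]
ft_force: [-0.2, 0.4, -1.9]
finger_gap: 55.0
```

```bash
python3 pl.py 507.8 -79.5 92.7 52.9
```

```text
t 10.45 pos [507.85 -79.5   92.82] yaz 17.44 xax [ 1.e-04 -0.e+00 -1.e+00] gap 55.0
F [-0.16  0.44 -1.85] M [-0.043  0.024  0.037] q [-14.6   0.6 107.4   0.   72.  -32.1]
delta m [ 0.0001 -0.     -0.    ] rot [-0.6189  0.     -0.    ]
```

Emit:
{"api": "drive_tool", "payload": {
  "deltas": [
    [255,0,0,0,0.006,0,0],
    [255,0,0,0,0.012,0,0],
    [255,0,0,0,0.018,0,0],
    [255,0,0,0,0.024,0,0],
    [255,0,0,0,0.03,0,0],
    [255,0,0,0,0.036,0,0],
    [255,0,0,0,0.042,0,0],
    [255,0,0,0,0.048,0,0],
    [255,0,0,0,0.055,0,0],
    [255,0,0,0,0.06,0,0]
  ]
}}

```text
time: 11.28
tool_pos: [507.8, -79.5, 92.8]
tcp_rot: [-167.4, 90.0, 116.6]
ft_force: [1.1, -0.2, -1.2]
finger_gap: 54.7
```

```bash
python3 pl.py 507.8 -79.5 92.7 52.9
```

```text
t 11.28 pos [507.83 -79.5   92.79] yaz 14.0 xax [-0.  0. -1.] gap 54.7
F [ 1.06 -0.17 -1.25] M [-0.007 -0.01   0.034] q [-14.6   0.6 107.3   0.   72.  -28.6]
delta m [ 0.0001 -0.     -0.    ] rot [-0.679 -0.    -0.   ]
```

```bash
cat > pr.py <<'E'
from pl import *
m=[];f=[]
for i in range(3):
    s,M=st();m.append(s['wrist_torque']);f.append(s['ft_force'])
    if i<2: snapshot('side')
print('t',round(s['time'],2),'yaz',round(np.degrees(np.arctan2(M[1,1],M[0,1])),2),'Mz',np.round(np.array(m)[:,2],3),'M',np.mean(m,0).round(3),'F',np.mean(f,0).round(2),'z',s['tool_pos'].round(1),'gap',round(s['finger_gap'],1))
E
python3 pr.py
```

```text
t 11.38 yaz 14.02 Mz [ 0.034  0.021 -0.004] M [-0.003 -0.028  0.017] F [ 0.06  0.02 -1.27] z [507.8 -79.5  92.8] gap 54.7
```

Emit:
{"api": "drive_tool", "payload": {
  "deltas": [
    [255,0,0,0,0.007,0,0],
    [255,0,0,0,0.014,0,0],
    [255,0,0,0,0.021,0,0],
    [255,0,0,0,0.028,0,0],
    [255,0,0,0,0.035,0,0],
    [255,0,0,0,0.042,0,0],
    [255,0,0,0,0.049,0,0],
    [255,0,0,0,0.056,0,0],
    [255,0,0,0,0.063,0,0],
    [255,0,0,0,0.07,0,0]
  ]
}}

```text
time: 12.22
tool_pos: [507.9, -79.5, 92.8]
tcp_rot: [141.3, 90.0, 61.3]
ft_force: [0.5, -1.2, -0.9]
finger_gap: 54.9
```

```bash
python3 pr.py
```

```text
t 12.32 yaz 10.01 Mz [-0.001 -0.041  0.007] M [ 0.014  0.008 -0.012] F [ 0.52 -0.59 -1.23] z [507.8 -79.5  92.8] gap 54.7
```

Emit:
{"api": "drive_tool", "payload": {
  "deltas": [
    [255,0,0,0,0.007,0,0],
    [255,0,0,0,0.014,0,0],
    [255,0,0,0,0.021,0,0],
    [255,0,0,0,0.028,0,0],
    [255,0,0,0,0.035,0,0],
    [255,0,0,0,0.042,0,0],
    [255,0,0,0,0.049,0,0],
    [255,0,0,0,0.056,0,0],
    [255,0,0,0,0.063,0,0],
    [255,0,0,0,0.07,0,0]
  ]
}}

```text
time: 13.15
tool_pos: [507.9, -79.5, 92.8]
tcp_rot: [76.1, 90.0, -7.9]
ft_force: [0.2, 0.5, -0.9]
finger_gap: 54.5
```

```bash
python3 pr.py
```

```text
t 13.25 yaz 5.99 Mz [-0.013  0.068  0.012] M [-0.008  0.013  0.022] F [-0.07  0.07 -1.54] z [507.8 -79.5  92.8] gap 55.0
```

Emit:
{"api": "drive_tool", "payload": {
  "deltas": [
    [255,0,0,0,0.007,0,0],
    [255,0,0,0,0.014,0,0],
    [255,0,0,0,0.021,0,0],
    [255,0,0,0,0.028,0,0],
    [255,0,0,0,0.035,0,0],
    [255,0,0,0,0.042,0,0],
    [255,0,0,0,0.049,0,0],
    [255,0,0,0,0.056,0,0],
    [255,0,0,0,0.063,0,0],
    [255,0,0,0,0.07,0,0]
  ]
}}

```text
time: 14.08
tool_pos: [507.8, -79.5, 92.8]
tcp_rot: [-11.3, 90.0, -99.3]
ft_force: [0.3, -0.1, -1.7]
finger_gap: 55.2
```

```bash
python3 pr.py
```

```text
t 14.18 yaz 1.98 Mz [0.017 0.024 0.02 ] M [ 0.018 -0.009  0.021] F [ 0.22 -0.35 -1.41] z [507.8 -79.5  92.8] gap 55.5
```

Emit:
{"api": "drive_tool", "payload": {
  "deltas": [
    [255,0,0,0,0.007,0,0],
    [255,0,0,0,0.014,0,0],
    [255,0,0,0,0.021,0,0],
    [255,0,0,0,0.028,0,0],
    [255,0,0,0,0.035,0,0],
    [255,0,0,0,0.042,0,0],
    [255,0,0,0,0.049,0,0],
    [255,0,0,0,0.056,0,0],
    [255,0,0,0,0.063,0,0],
    [255,0,0,0,0.07,0,0]
  ]
}}

```text
time: 15.02
tool_pos: [507.9, -79.5, 92.8]
tcp_rot: [57.0, 90.0, -35.0]
ft_force: [-0.3, 0.4, -1.9]
finger_gap: 55.1
```

```bash
python3 pr.py
```

```text
t 15.12 yaz -2.03 Mz [ 0.044 -0.011  0.043] M [ 0.009 -0.01   0.025] F [ 0.11  0.16 -2.03] z [507.9 -79.5  92.8] gap 55.3
```

Emit:
{"api": "drive_tool", "payload": {
  "deltas": [
    [255,0,0,0,0.007,0,0],
    [255,0,0,0,0.014,0,0],
    [255,0,0,0,0.021,0,0],
    [255,0,0,0,0.028,0,0],
    [255,0,0,0,0.035,0,0],
    [255,0,0,0,0.042,0,0],
    [255,0,0,0,0.049,0,0],
    [255,0,0,0,0.056,0,0],
    [255,0,0,0,0.063,0,0],
    [255,0,0,0,0.07,0,0]
  ]
}}

```text
time: 15.95
tool_pos: [507.8, -79.5, 92.8]
tcp_rot: [17.1, 90.0, -79.0]
ft_force: [-0.3, 0.3, -1.1]
finger_gap: 55.0
```

```bash
python3 pr.py; python3 -c "
from h import *
snap('side','side6');crop('side6',252,220,100,80,8,'s6')"
```

```text
t 16.05 yaz -6.04 Mz [ 0.021 -0.03   0.033] M [ 0.025 -0.009  0.008] F [-0.07  0.14 -1.8 ] z [507.8 -79.5  92.8] gap 54.7
```

View pics/s6.png

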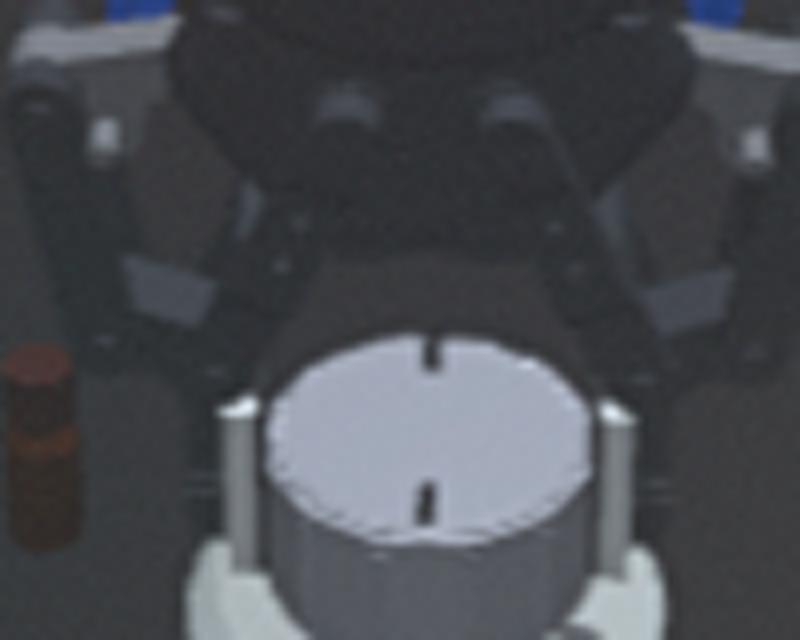

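Emit:
{"api": "drive_tool", "payload": {
  "deltas": [
    [255,0,0,0,0.007,0,0],
    [255,0,0,0,0.014,0,0],
    [255,0,0,0,0.021,0,0],
    [255,0,0,0,0.028,0,0],
    [255,0,0,0,0.035,0,0],
    [255,0,0,0,0.042,0,0],
    [255,0,0,0,0.049,0,0],
    [255,0,0,0,0.056,0,0],
    [255,0,0,0,0.063,0,0],
    [255,0,0,0,0.07,0,0]
  ]
}}

```text
time: 16.93
tool_pos: [507.9, -79.5, 92.8]
tcp_rot: [77.4, 90.0, -22.7]
ft_force: [0.1, -0.8, -1.3]
finger_gap: 54.7
```

```bash
python3 pr.py
```

```text
t 17.03 yaz -10.05 Mz [-0.    -0.004 -0.024] M [ 0.026 -0.007 -0.009] F [ 0.12 -0.42 -1.32] z [507.8 -79.5  92.8] gap 54.9
```

Emit:
{"api": "drive_tool", "payload": {
  "deltas": [
    [255,0,0,0,0.007,0,0],
    [255,0,0,0,0.014,0,0],
    [255,0,0,0,0.021,0,0],
    [255,0,0,0,0.028,0,0],
    [255,0,0,0,0.035,0,0],
    [255,0,0,0,0.042,0,0],
    [255,0,0,0,0.049,0,0],
    [255,0,0,0,0.056,0,0],
    [255,0,0,0,0.063,0,0],
    [255,0,0,0,0.07,0,0]
  ]
}}

```text
time: 17.87
tool_pos: [507.8, -79.5, 92.8]
tcp_rot: [-92.4, 90.0, 163.6]
ft_force: [0.5, 0.0, -2.0]
finger_gap: 54.8
```

```bash
python3 pr.py
```

```text
t 17.97 yaz -14.06 Mz [-0.013 -0.028  0.   ] M [ 0.029 -0.011 -0.014] F [ 0.29  0.12 -1.52] z [507.9 -79.5  92.8] gap 54.9
```

Emit:
{"api": "drive_tool", "payload": {
  "deltas": [
    [255,0,0,0,0.007,0,0],
    [255,0,0,0,0.014,0,0],
    [255,0,0,0,0.021,0,0],
    [255,0,0,0,0.028,0,0],
    [255,0,0,0,0.035,0,0],
    [255,0,0,0,0.042,0,0],
    [255,0,0,0,0.049,0,0],
    [255,0,0,0,0.056,0,0],
    [255,0,0,0,0.063,0,0],
    [255,0,0,0,0.07,0,0]
  ]
}}

```text
time: 18.8
tool_pos: [507.8, -79.5, 92.8]
tcp_rot: [-154.3, 90.0, 97.6]
ft_force: [-0.2, -0.2, -1.5]
finger_gap: 54.3
```

```bash
python3 pr.py
```

```text
t 18.9 yaz -18.07 Mz [-0.007 -0.009 -0.006] M [ 0.01  -0.01  -0.007] F [ 0.08 -0.03 -1.94] z [507.8 -79.5  92.8] gap 54.9
```

Emit:
{"api": "drive_tool", "payload": {
  "deltas": [
    [255,0,0,0,0.007,0,0],
    [255,0,0,0,0.014,0,0],
    [255,0,0,0,0.021,0,0],
    [255,0,0,0,0.028,0,0],
    [255,0,0,0,0.035,0,0],
    [255,0,0,0,0.042,0,0],
    [255,0,0,0,0.049,0,0],
    [255,0,0,0,0.056,0,0],
    [255,0,0,0,0.063,0,0],
    [255,0,0,0,0.07,0,0]
  ]
}}

```text
time: 19.73
tool_pos: [507.8, -79.5, 92.8]
tcp_rot: [21.4, 90.0, -90.7]
ft_force: [-0.4, -0.4, -1.8]
finger_gap: 54.6
```

```bash
python3 pr.py
```

```text
t 19.83 yaz -22.08 Mz [-0.029  0.045 -0.008] M [ 0.001 -0.002  0.003] F [-0.05 -0.38 -1.69] z [507.8 -79.5  92.8] gap 55.0
```

Emit:
{"api": "drive_tool", "payload": {
  "deltas": [
    [255,0,0,0,0.007,0,0],
    [255,0,0,0,0.014,0,0],
    [255,0,0,0,0.021,0,0],
    [255,0,0,0,0.028,0,0],
    [255,0,0,0,0.035,0,0],
    [255,0,0,0,0.042,0,0],
    [255,0,0,0,0.049,0,0],
    [255,0,0,0,0.056,0,0],
    [255,0,0,0,0.063,0,0],
    [255,0,0,0,0.07,0,0]
  ]
}}

```text
time: 20.67
tool_pos: [507.9, -79.5, 92.8]
tcp_rot: [168.9, 90.0, 52.8]
ft_force: [-0.4, -0.5, -1.7]
finger_gap: 54.8
```

```bash
python3 pr.py
```

```text
t 20.77 yaz -26.09 Mz [-0.072  0.048 -0.006] M [ 0.005  0.002 -0.01 ] F [ 0.17 -0.31 -0.85] z [507.8 -79.5  92.8] gap 54.9
```

Emit:
{"api": "drive_tool", "payload": {
  "deltas": [
    [255,0,0,0,0.007,0,0],
    [255,0,0,0,0.014,0,0],
    [255,0,0,0,0.021,0,0],
    [255,0,0,0,0.028,0,0],
    [255,0,0,0,0.035,0,0],
    [255,0,0,0,0.042,0,0],
    [255,0,0,0,0.049,0,0],
    [255,0,0,0,0.056,0,0],
    [255,0,0,0,0.063,0,0],
    [255,0,0,0,0.07,0,0]
  ]
}}

```text
time: 21.6
tool_pos: [507.8, -79.5, 92.8]
tcp_rot: [112.8, 90.0, -7.4]
ft_force: [0.2, -0.3, -1.6]
finger_gap: 54.5
```

```bash
python3 pr.py
```

```text
t 21.7 yaz -30.1 Mz [ 0.002 -0.019  0.014] M [-0.025 -0.024 -0.001] F [-0.12 -0.09 -1.72] z [507.8 -79.5  92.8] gap 54.7
```

Emit:
{"api": "drive_tool", "payload": {
  "deltas": [
    [255,0,0,0,0.007,0,0],
    [255,0,0,0,0.014,0,0],
    [255,0,0,0,0.021,0,0],
    [255,0,0,0,0.028,0,0],
    [255,0,0,0,0.035,0,0],
    [255,0,0,0,0.042,0,0],
    [255,0,0,0,0.049,0,0],
    [255,0,0,0,0.056,0,0],
    [255,0,0,0,0.063,0,0],
    [255,0,0,0,0.07,0,0]
  ]
}}

```text
time: 22.53
tool_pos: [507.8, -79.5, 92.8]
tcp_rot: [86.7, 90.0, -37.4]
ft_force: [0.9, -0.0, -1.1]
finger_gap: 54.7
```

```bash
python3 pr.py
```

```text
t 22.63 yaz -34.12 Mz [ 0.055  0.01  -0.02 ] M [ 0.001 -0.011  0.015] F [ 0.08 -0.22 -1.11] z [507.8 -79.5  92.8] gap 55.0
```

Emit:
{"api": "drive_tool", "payload": {
  "deltas": [
    [255,0,0,0,0.007,0,0],
    [255,0,0,0,0.014,0,0],
    [255,0,0,0,0.021,0,0],
    [255,0,0,0,0.028,0,0],
    [255,0,0,0,0.035,0,0],
    [255,0,0,0,0.042,0,0],
    [255,0,0,0,0.049,0,0],
    [255,0,0,0,0.056,0,0],
    [255,0,0,0,0.063,0,0],
    [255,0,0,0,0.07,0,0]
  ]
}}

```text
time: 23.47
tool_pos: [507.8, -79.5, 92.8]
tcp_rot: [154.6, 90.0, 26.5]
ft_force: [0.1, -0.5, -1.9]
finger_gap: 55.2
```

```bash
python3 pr.py
```

```text
t 23.57 yaz -38.12 Mz [-0.024  0.053 -0.001] M [-0.002  0.009  0.009] F [ 0.13 -0.28 -1.53] z [507.8 -79.5  92.8] gap 54.6
```

Emit:
{"api": "drive_tool", "payload": {
  "deltas": [
    [255,0,0,0,0.007,0,0],
    [255,0,0,0,0.014,0,0],
    [255,0,0,0,0.021,0,0],
    [255,0,0,0,0.028,0,0],
    [255,0,0,0,0.035,0,0],
    [255,0,0,0,0.042,0,0],
    [255,0,0,0,0.049,0,0],
    [255,0,0,0,0.056,0,0],
    [255,0,0,0,0.063,0,0],
    [255,0,0,0,0.07,0,0]
  ]
}}

```text
time: 24.4
tool_pos: [507.8, -79.5, 92.8]
tcp_rot: [-143.0, 90.0, 84.9]
ft_force: [-0.3, -0.2, -0.7]
finger_gap: 55.0
```

```bash
python3 pr.py
```

```text
t 24.5 yaz -42.14 Mz [ 0.013  0.023 -0.029] M [-0.003  0.014  0.002] F [-0.44  0.01 -1.06] z [507.8 -79.5  92.8] gap 54.9
```

Emit:
{"api": "drive_tool", "payload": {
  "deltas": [
    [255,0,0,0,0.007,0,0],
    [255,0,0,0,0.014,0,0],
    [255,0,0,0,0.021,0,0],
    [255,0,0,0,0.028,0,0],
    [255,0,0,0,0.035,0,0],
    [255,0,0,0,0.042,0,0],
    [255,0,0,0,0.049,0,0],
    [255,0,0,0,0.056,0,0],
    [255,0,0,0,0.063,0,0],
    [255,0,0,0,0.07,0,0]
  ]
}}

```text
time: 25.33
tool_pos: [507.8, -79.4, 92.8]
tcp_rot: [-89.5, 90.0, 134.3]
ft_force: [-1.0, 1.2, -1.9]
finger_gap: 54.9
```

```bash
python3 pr.py
```

```text
t 25.43 yaz -46.14 Mz [-0.028 -0.025  0.032] M [ 0.086  0.034 -0.007] F [-0.57  0.77 -1.96] z [507.8 -79.4  92.7] gap 55.0
```

Emit:
{"api": "drive_tool", "payload": {
  "deltas": [
    [255,0,0,0,0.004,0,0],
    [255,0,0,0,0.008,0,0],
    [255,0,0,0,0.012,0,0],
    [255,0,0,0,0.016,0,0],
    [255,0,0,0,0.02,0,0],
    [255,0,0,0,0.024,0,0],
    [255,0,0,0,0.028,0,0],
    [255,0,0,0,0.032,0,0],
    [255,0,0,0,0.036,0,0],
    [255,0,0,0,0.04,0,0]
  ]
}}

```text
time: 26.27
tool_pos: [507.7, -79.4, 92.7]
tcp_rot: [-78.2, 90.0, 143.3]
ft_force: [-1.4, 2.5, -2.4]
finger_gap: 54.9
```

```bash
python3 pr.py
```

```text
t 26.37 yaz -48.42 Mz [0.041 0.033 0.01 ] M [0.329 0.175 0.028] F [-1.36  2.13 -1.88] z [507.8 -79.4  92.8] gap 54.9
```

Emit:
{"api": "drive_tool", "payload": {
  "deltas": [
    [255,0,-0.0001,0,0.003,0,0],
    [255,0,-0.0002,0,0.006,0,0],
    [255,0,-0.0003,0,0.009,0,0],
    [255,0,-0.0004,0,0.012,0,0],
    [255,0,-0.0005,-0.0001,0.015,0,0],
    [255,0,-0.0005,-0.0001,0.018,0,0],
    [255,0,-0.0005,-0.0001,0.021,0,0],
    [255,0,-0.0005,-0.0001,0.024,0,0],
    [255,0,-0.0005,-0.0001,0.027,0,0],
    [255,0,-0.0005,-0.0001,0.03,0,0]
  ]
}}

```text
time: 27.2
tool_pos: [507.6, -79.1, 92.8]
tcp_rot: [23.4, 90.0, -116.8]
ft_force: [-0.9, 0.5, -1.4]
finger_gap: 55.0
```

```bash
python3 pr.py
```

```text
t 27.3 yaz -50.14 Mz [0.056 0.078 0.025] M [0.185 0.187 0.053] F [-1.57  0.34 -1.02] z [507.6 -79.   92.8] gap 54.8
```

Emit:
{"api": "drive_tool", "payload": {
  "deltas": [
    [255,0,-0.0001,0,0.003,0,0],
    [255,0,-0.0002,0.0001,0.006,0,0],
    [255,0,-0.0002,0.0001,0.009,0,0],
    [255,0,-0.0002,0.0001,0.012,0,0],
    [255,0,-0.0002,0.0001,0.015,0,0],
    [255,0,-0.0002,0.0001,0.018,0,0],
    [255,0,-0.0002,0.0001,0.021,0,0],
    [255,0,-0.0002,0.0001,0.024,0,0],
    [255,0,-0.0002,0.0001,0.027,0,0],
    [255,0,-0.0002,0.0001,0.03,0,0]
  ]
}}

```text
time: 28.13
tool_pos: [507.4, -79.0, 92.8]
tcp_rot: [118.1, 90.0, -23.8]
ft_force: [0.3, -0.4, -2.3]
finger_gap: 55.0
```

```bash
python3 pr.py
```

```text
t 28.23 yaz -51.87 Mz [0.141 0.025 0.028] M [ 0.026 -0.091  0.065] F [ 0.56 -0.4  -2.06] z [507.4 -79.   92.8] gap 54.9
```

```bash
sed -i 's/range(3)/range(5)/; s/i<2/i<4/' pr.py; cat pr.py | head -5
```

```text
from pl import *
m=[];f=[]
for i in range(5):
    s,M=st();m.append(s['wrist_torque']);f.append(s['ft_force'])
    if i<4: snapshot('side')
```

Emit:
{"api": "drive_tool", "payload": {
  "deltas": [
    [255,0,0,0,0.003,0,0],
    [255,0,0,0,0.006,0,0],
    [255,0,0,0,0.009,0,0],
    [255,0,0,0,0.012,0,0],
    [255,0,0,0,0.015,0,0],
    [255,0,0,0,0.018,0,0],
    [255,0,0,0,0.021,0,0],
    [255,0,0,0,0.024,0,0],
    [255,0,0,0,0.027,0,0],
    [255,0,0,0,0.03,0,0]
  ]
}}

```text
time: 29.07
tool_pos: [507.4, -79.0, 92.8]
tcp_rot: [107.9, 90.0, -35.6]
ft_force: [1.2, -0.0, -2.1]
finger_gap: 54.9
```

```bash
python3 pr.py
```

```text
t 29.27 yaz -53.57 Mz [0.097 0.101 0.075 0.082 0.093] M [-0.056 -0.138  0.089] F [ 0.93 -0.22 -1.85] z [507.4 -79.   92.8] gap 55.2
```

Emit:
{"api": "drive_tool", "payload": {
  "deltas": [
    [255,0,0,0,0.003,0,0],
    [255,0,0,0,0.006,0,0],
    [255,0,0,0,0.009,0,0],
    [255,0,0,0,0.012,0,0],
    [255,0,0,0,0.015,0,0],
    [255,0,0,0,0.018,0,0],
    [255,0,0,0,0.021,0,0],
    [255,0,0,0,0.024,0,0],
    [255,0,0,0,0.027,0,0],
    [255,0,0,0,0.03,0,0]
  ]
}}

```text
time: 30.1
tool_pos: [507.4, -78.9, 92.8]
tcp_rot: [-83.8, 90.0, 130.8]
ft_force: [0.5, -0.3, -0.7]
finger_gap: 54.6
```

```bash
python3 pr.py
```

```text
t 30.3 yaz -55.29 Mz [ 0.064  0.017 -0.014 -0.026 -0.026] M [-0.017 -0.042  0.003] F [ 0.27 -0.19 -1.45] z [507.2 -78.9  92.7] gap 55.0
```

```bash
python3 -c "
from h import *
snap('side','side7');crop('side7',262,220,90,80,8,'s7')"; python3 pr.py
```

```text
t 30.55 yaz -55.29 Mz [ 0.003  0.051  0.029 -0.029  0.013] M [0.006 0.005 0.013] F [ 0.03  0.06 -1.65] z [507.3 -78.9  92.7] gap 54.8
```

View pics/s7.png

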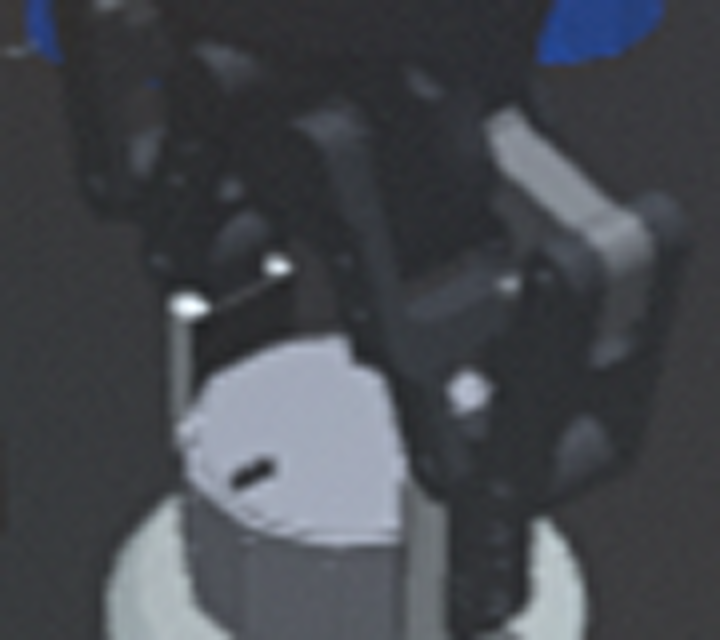

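```bash
python3 - <<'E'
from h import *
S=pickle.load(open('pics/side7.pkl','rb'))
z=122.5
g=lambda x,y:ray(S,262+(x+.5)/8-.5,220+(y+.5)/8-.5,z)
A,B=g(233,484),g(276,462);print('rib dir',np.degrees(np.arctan2(*(B-A)[1::-1])))
C=(A+B)/2
for c in([507.3,-78.9],[506.9,-79.2]): print('az',np.degrees(np.arctan2(C[1]-c[1],C[0]-c[0])),np.hypot(C[1]-c[1],C[0]-c[0]))
E
```

```text
rib dir 34.549266904953576
az -143.73593365616836 20.21739907588295
az -143.75129620823088 19.717427735438825
```

Emit:
{"api": "drive_tool", "payload": {
  "deltas": [
    [255,0,0,0,0.003,0,0],
    [255,0,0,0,0.006,0,0],
    [255,0,0,0,0.009,0,0],
    [255,0,0,0,0.012,0,0],
    [255,0,0,0,0.015,0,0],
    [255,0,0,0,0.018,0,0],
    [255,0,0,0,0.021,0,0],
    [255,0,0,0,0.024,0,0],
    [255,0,0,0,0.027,0,0],
    [255,0,0,0,0.03,0,0]
  ]
}}

```text
time: 31.38
tool_pos: [507.4, -79.0, 92.8]
tcp_rot: [-85.2, 90.0, 127.7]
ft_force: [-0.2, 0.5, -1.3]
finger_gap: 55.2
```

```bash
python3 pr.py
```

```text
t 31.58 yaz -57.01 Mz [-0.037  0.036 -0.028  0.067 -0.022] M [ 0.013 -0.003  0.003] F [-0.35  0.13 -1.17] z [507.4 -79.   92.8] gap 54.9
```

Emit:
{"api": "drive_tool", "payload": {
  "deltas": [
    [255,0,0,0,0.003,0,0],
    [255,0,0,0,0.006,0,0],
    [255,0,0,0,0.009,0,0],
    [255,0,0,0,0.012,0,0],
    [255,0,0,0,0.015,0,0],
    [255,0,0,0,0.018,0,0],
    [255,0,0,0,0.021,0,0],
    [255,0,0,0,0.024,0,0],
    [255,0,0,0,0.027,0,0],
    [255,0,0,0,0.03,0,0]
  ]
}}

```text
time: 32.42
tool_pos: [507.3, -79.0, 92.8]
tcp_rot: [-26.4, 90.0, -175.2]
ft_force: [-0.7, -0.5, -1.8]
finger_gap: 55.0
```

```bash
python3 pr.py
```

```text
t 32.62 yaz -58.73 Mz [-0.014 -0.011 -0.002 -0.025 -0.011] M [-0.004  0.007 -0.013] F [-0.21 -0.14 -1.74] z [507.4 -78.9  92.8] gap 54.7
```

Emit:
{"api": "drive_tool", "payload": {
  "deltas": [
    [255,0,0,0,0.003,0,0],
    [255,0,0,0,0.006,0,0],
    [255,0,0,0,0.009,0,0],
    [255,0,0,0,0.012,0,0],
    [255,0,0,0,0.015,0,0],
    [255,0,0,0,0.018,0,0],
    [255,0,0,0,0.021,0,0],
    [255,0,0,0,0.024,0,0],
    [255,0,0,0,0.027,0,0],
    [255,0,0,0,0.03,0,0]
  ]
}}

```text
time: 33.45
tool_pos: [507.4, -79.0, 92.8]
tcp_rot: [-117.9, 90.0, 91.6]
ft_force: [0.5, 0.1, -1.8]
finger_gap: 55.1
```

```bash
python3 pr.py
```

```text
t 33.65 yaz -60.44 Mz [ 0.076  0.031  0.045 -0.012  0.012] M [ 0.034 -0.002  0.03 ] F [ 0.35 -0.04 -1.31] z [507.4 -79.   92.8] gap 55.2
```

```bash
python3 -c "
from h import *
snap('side','side8');crop('side8',270,255,50,40,16,'s8');crop('side6',280,255,50,45,14,'s6b')"
```

```text
(no output)
```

View pics/s8.png

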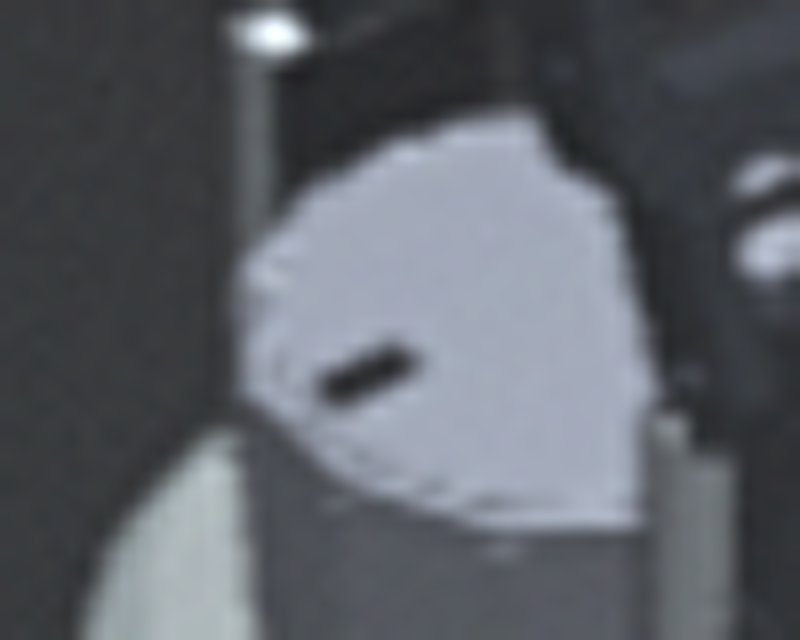

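View pics/s6b.png

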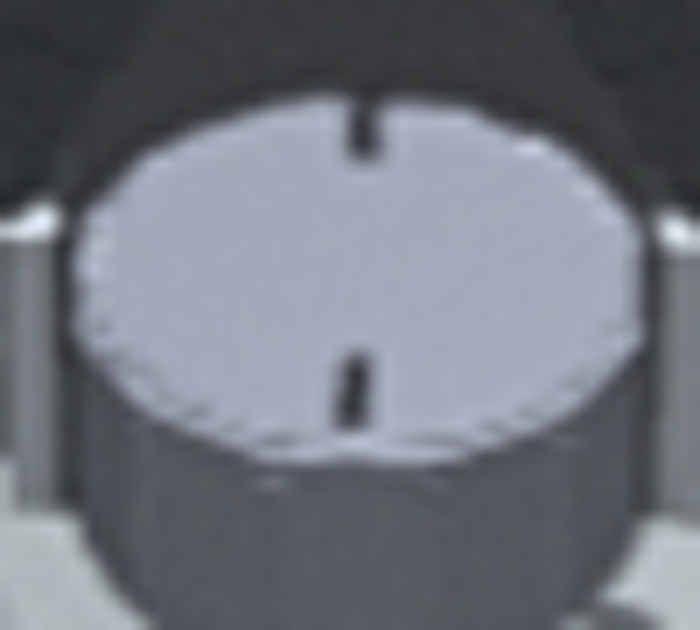

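```bash
python3 - <<'E'
from h import *
S=pickle.load(open('pics/side8.pkl','rb'));z=122.5
def an(S,A,B,x0,y0,k,c):
  g=lambda p:ray(S,x0+(p[0]+.5)/k-.5,y0+(p[1]+.5)/k-.5,z)
  A,B=g(A),g(B);C=(A+B)/2;print('dir',np.degrees(np.arctan2(*(B-A)[1::-1])),'az+180',np.degrees(np.arctan2(C[1]-c[1],C[0]-c[0]))%180)
an(S,(322,392),(418,354),270,255,16,(507,-79.2))
an(pickle.load(open('pics/side6.pkl','rb')),(350,392),(364,128),280,255,14,(507.4,-79.8))
E
```

```text
dir 27.609017375316977 az+180 30.217130621011734
dir 83.37867692121279 az+180 173.88045197885143
```

Emit:
{"api": "drive_tool", "payload": {
  "deltas": [
    [120,0,0,0,0,0,0],
    [80,0,0,0,0,0,0],
    [60,0,0,0,0,0,0],
    [40,0,0,0,0,0,0],
    [20,0,0,0,0,0,0],
    [0,0,0,0,0,0,0],
    [0,0,0,0,0,0,0],
    [0,0,0,0,0,0,0],
    [0,0,0,0,0,0,0],
    [0,0,0,0,0,0,0]
  ]
}}

```text
time: 34.53
tool_pos: [507.4, -79.0, 92.8]
tcp_rot: [-55.3, 90.0, 154.3]
ft_force: [0.2, -0.5, -0.1]
finger_gap: 85.5
```

```bash
python3 pr.py; python3 -c "
from h import *
snap('side','side9');crop('side9',260,240,80,70,9,'s9')"
```

```text
t 34.73 yaz -60.45 Mz [-0.024  0.034  0.058 -0.006 -0.065] M [-0.008  0.005 -0.   ] F [ 0.24 -0.15  0.08] z [507.4 -79.   92.8] gap 85.2
```

View pics/s9.png

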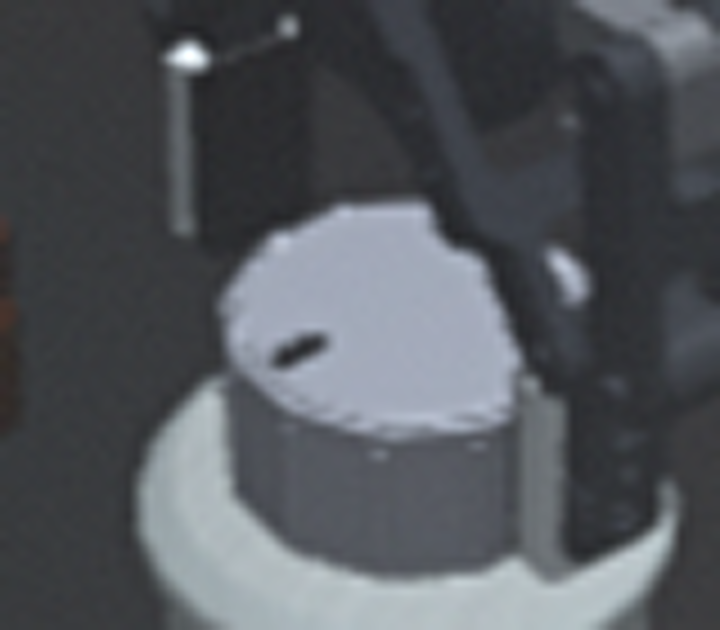

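Emit:
{"api": "drive_tool", "payload": {
  "deltas": [
    [0,-0.003,0,0,0,0,0],
    [0,-0.01,0,0,0,0,0],
    [0,-0.02,0,0,0,0,0],
    [0,-0.035,0,0,0,0,0],
    [0,-0.055,0,0,0,0,0],
    [0,-0.075,0,0,0,0,0],
    [0,-0.095,0,0,0,0,0],
    [0,-0.115,0,0,0,0,0],
    [0,-0.13,0,0,0,0,0],
    [0,-0.14,0,0,0,0,0]
  ]
}}

```text
time: 35.62
tool_pos: [508.4, -79.2, 236.3]
tcp_rot: [136.1, 89.8, -14.3]
ft_force: [-0.1, -0.0, 0.4]
finger_gap: 85.7
```

```bash
python3 -c "
from h import *
snap('side','sideA');crop('sideA',250,220,110,90,7,'sA')"
```

```text
(no output)
```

View pics/sA.png

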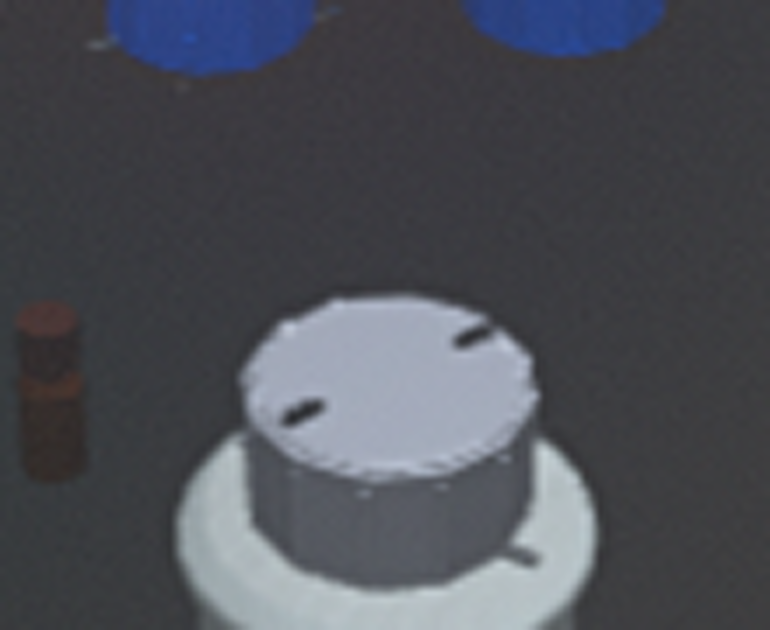

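```bash
python3 - <<'E'
from h import *
S=pickle.load(open('pics/sideA.pkl','rb'));g=lambda x,y:ray(S,250+(x+.5)/7-.5,220+(y+.5)/7-.5,122)
A,B=g(303,412),g(473,335);print((A+B)/2,np.degrees(np.arctan2(*(B-A)[1::-1])),sense()['qd'].round(2))
print(hand_in())
E
```

```text
[507.78653798 -79.11975421 122.        ] 31.17769308210448 [-0.05  0.68  1.66  0.   -3.11  0.  ]
the job is handed in; nothing more can be done
None
```

I closed the vessel with the grey cap and handed the job in at about 36 s. The evidence points to exactly one click, but I inferred it from torque and never saw the ratchet angle directly.

- **Fitting:** The lugs went through the notches with no noticeable contact force.
- **Turning:** I turned the cap clockwise in small steps. The first stop contact showed as a small sideways force at about 99° of turn. I shifted the cap about 0.7 mm to centre it.
- **The click:** Torque rose to about 0.09 N m, then dropped suddenly to about zero at about 108°. I turned it about 5° further before stopping. Torque stayed near zero until it began to rise again slightly at about 113°, roughly 12° after the first contact, as one click should give. I stopped there, short of a second click.
- **Last checks:** The camera showed the cap had not slipped in the grip: its ribs were within about 2° of the gripper's angle. After release it sits level on the shoulder, with its centre within about 0.5 mm of the measured neck centre. The gripper is clear, and nothing else near the vessel looks moved; I took no final top view.
- **What disagreed:** The highest torque I read was about 0.09 N m, below the nominal 0.2 N m. The peak fell between readings, so I did not measure it.

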